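# Air the bean canister

## Robot

A 6-joint arm with a two-finger parallel gripper is mounted at the origin on the work surface. World frame = base frame: x ahead of the robot, y to its left, z up, the work surface at z = 0. Lengths are in m, angles in degrees, forces in N, time in s.
With the tool pointing down it reaches from about 0.25 to 0.725 m from the base axis. Payload 9.7 kg.
Tool frame: the origin (TCP) lies at the very end of the fingers, on their centre line; the grasp point (between the pads) lies 19 mm behind it; z points along the fingers, y is the line along which they close (so a half turn about z gives the same grasp; the last joint's range is limited). The gripper opens to 85 mm and grips with 20 to 120 N. Pads are 22 mm wide; open, the fingers measure 114 mm over their backs; the gripper's body (76 mm by 85 mm) begins 54 mm behind the grasp point. The pads swing forward as they close: fully open they stand 13 mm farther back than shut.
Start: joints at [77.12, 4.979, 10.078, 95.1, 0, 90], TCP at [0.123, 0.536, 0.231] pointing down, gripper open.
Joint ranges: [-179.16, 179.16], [-48.56, 103.87], [-65.8, 70.77], [-126.05, 130.52], [-82.76, 87.17], [-180, 180]. Speed limits (degrees/s): [127.2, 127.2, 147.25, 180, 180, 180].

## Interface

Orientations are given as [roll, pitch, yaw] about the fixed x, y, z axes, in that order (R = Rz(yaw) Ry(pitch) Rx(roll)).
In Python, from workcell import telemetry, optics, workorder gives the robot as it stands.
- The arm moves only by the shell command python3 -m handwheel 'ROWS' [FORCE]. ROWS is JSON, a list of rows, each an object of numbers: "tx", "ty", "tz": the shift along the tool's x, y, z in m; "ax", "ay", "az": the turn, a rotation vector about the tool's x, y, z in degrees; "jaw": the gripper command: -1 is shut, 1 is fully open, values between are in proportion. A call has exactly 10 rows; each row shifts and turns the commanded pose from where the row before left it, along the tool's axes as they then stand; what a row does not reach is not made up. A row lasts 1/8 s, in which the tool goes at most 62.5 mm and 10.7 degrees, less where a joint would pass 70% of its speed; a pose out of reach is approached as far as the arm can. A call is refused whole if a number of a shift passes 0.0625 or a number of a turn 10.7, either way. A call with a gripper value outside its range is refused whole. The fingers move at their own pace and stop on an object; FORCE is the grip in N (left out, the last holds). Time passes only in rows, so rows that do not move let the fingers close, or fill a call up. It gives the time, the measured TCP pose, the force, the opening and the grip force at its end, in the units of the state.
- telemetry.get_obs(): the state, without advancing time (a new reading comes with each control period).
- optics.camera(name): name is "side" or "top"; returns a dict with "color" (480x640x3 uint8, red, green, blue), "K" (3x3 intrinsics, pixels), "k1" (the pictures are not rectified: a ray, as slopes to the right and down, at radius r is drawn at 1 + k1 r^2 times it, then the intrinsics apply), "extrinsics" (4x4, takes a point from camera to world coordinates). Camera axes: x right, y down, z forward; pixel columns grow to the right and rows downward; lengths in m; the calibration is good to about 2 mm. A picture is of the moment at which its call begins. There is no depth.
- workorder.job_done(): hands the job in; it is judged then, once.
The state is a dict: "time": time; "q": joint angles; "qd": joint speeds; "joint_efforts": joint torques, N m; "ee_pos": TCP position; "tcp_rot": TCP orientation; "wrist_force": force on the tool from outside, world axes, zero at the start; "torque": the same for the moment, N m; "opening": finger opening in m; "grasp_force": force on a finger pad.
Only numpy, scipy, OpenCV 4.12 (cv2) and the standard library are available. Lean on these libraries where they do the work, as an engineer would, in place of code of your own. Each camera call takes 0.05 s, during which the arm holds its last target. There are 200 camera calls.

## Task

Air the coffee bean canister: slide the orange drying cassette straight up out of the grey slotted holder beside it, stand it upright on its lower edge in the slot of the wire drying stand and let go of it. Then take the canister's black lid by its wooden knob, pull it free of its sticky seal without flinging it wide open, and finish while still holding it, with the lid still and its front edge about 25 mm open. Leave the tamper, dosing ring, blue mug, brush and syrup bottle where they are.

Things in the scene. Friction and masses are not known exactly. Their poses are not given: they have to be found in the camera images.
- canister: fixed white bean canister, 180 (x) x 140 (y) mm, rim 110 mm above the counter, on an aluminium dock plate (12 mm thick, 200 x 230 mm). Origin under the canister's middle at counter height, z up; -x is its front (knob side), +x its hinge side, +y the holder's side. Yaw varies; it may stand left or right of the drying stand
- holder_slot (a point): middle of the slot floor of the grey slotted holder on the dock, 120 mm to +y of the canister's middle, 12 mm above the counter; axes as the canister's. Slot 76 mm long (x), 11 mm wide (y); holder's top 70 mm above the counter. 38 mm of free space between canister wall and holder
- cassette_mid (a point): centre of the loose orange drying cassette, a stiff flat plate 70 mm wide (its x) x 8 mm thick (its y) x 120 mm tall (its z, up), 70 g. It starts upright in the grey holder with its upper 62 mm standing free; grip it across its thickness near the top edge
- cassette: the same cassette; origin in the middle of its lower edge, same axes
- stand_slot (a point): middle of the slot floor of the fixed wire drying stand, 12 mm above the counter; x along the slot, y across, z up. Wooden base 120 x 90 mm; two wire fences along x, 80 mm long, ends open, 16 mm clear between them, flaring to 30 mm at the top 65 mm above the counter. The cassette stands in it midway along, its width along x, either way round
- lid: black lid with the knob, 184 x 144 x 10 mm, about 300 g, hinged at the back of the canister; origin in the middle of the hinge line, axes as the canister's when shut (lid reaches from there to -x)
- knob_mid (a point): grip point on the lid's knob: an upright wooden block 20 (x) x 32 (y) x 42 mm tall standing near the lid's front edge. The point lies on the block's axis, 24 mm above the lid's top and 18 mm below the knob's top (lid top 123 mm, knob top 165 mm above the counter when shut); axes as the lid's, it tilts with the lid
- lid_hinge (a point): middle of the lid's hinge line, 113 mm above the counter, at the back of the canister; the lid turns about the canister's y axis. The knob's axis stands 152 mm in front of it, the lid's front edge 184 mm
- lid_angle (a joint): lid angle in rad, 0 shut, growing as the front edge rises (0.136 = front edge 25 mm up), stop at 1.2. The seal holds until about 12 to 17 N upward at the knob, has given way wholly by about 0.07 rad (knob 11 mm up); then only the lid's weight is left (about 2 N at the knob) and it falls shut if let go
- tamper: dark steel coffee tamper, 58 mm wide, 90 mm tall; bystander, leave it alone; origin at its underside
- dosing_ring: low aluminium dosing ring, 66 mm wide, 24 mm tall; bystander, leave it alone; origin at its underside
- cup: blue ceramic mug, 72 mm wide, 60 mm tall; bystander, leave it alone; origin at its underside
- brush: brush with a yellow handle lying flat, 190 mm long; bystander, leave it alone; origin at its underside
- syrup: amber syrup bottle, 60 mm wide, 170 mm tall; bystander, leave it alone; origin at its underside
Mind the look-alikes: they are no part of the job. Of the things that look like the cassette, the middle-sized one is meant.

How it is judged (in metres and radians):
On the way, in this order (a step that is already met when the one before it is completed fails the run):
1. the cassette is lifted clear out of the holder with the lid still shut (z of cassette_mid in the frame of canister above 0.137 m and value of joint lid_angle below 0.03 rad), for 0.1 s.
2. the cassette stands upright in the drying stand's slot, released, with the lid still shut (x of cassette_mid in the frame of stand_slot between -0.025 and 0.025 m and y of cassette_mid in the frame of stand_slot between -0.009 and 0.009 m and z of cassette_mid in the frame of stand_slot between 0.052 and 0.066 m and angle between cassette_mid's own z axis and vertical below 0.2 rad and angle between the x axis of cassette_mid and the x axis of stand_slot, either way round below 0.45 rad and contact force between cassette and the arm below 0.1 N and contact force between cassette and the fingers below 0.1 N and linear speed of cassette below 0.03 m/s and value of joint lid_angle below 0.03 rad), for 0.3 s.
3. the lid is pulled free of its seal by the robot's fingers (value of joint lid_angle above 0.075 rad and contact force between lid and the fingers above 0.4 N), for 0.2 s.
At the end, for the whole second after the job is handed in: Fingers still hold the lid (over 0.4 N); lid still, 0.08 to 0.22 rad open (front edge 15 to 40 mm up). Cassette at rest on the stand's slot floor, untouched, upright within 0.2 rad, within 25 mm along and 9 mm across the slot's middle, 0.45 rad of its direction (x of cassette_mid in the frame of stand_slot between -0.025 and 0.025 m and y of cassette_mid in the frame of stand_slot between -0.009 and 0.009 m and z of cassette_mid in the frame of stand_slot between 0.052 and 0.066 m and angle between cassette_mid's own z axis and vertical below 0.2 rad and angle between the x axis of cassette_mid and the x axis of stand_slot, either way round below 0.45 rad and contact force between cassette and the arm below 0.1 N and contact force between cassette and the fingers below 0.1 N and linear speed of cassette below 0.03 m/s and value of joint lid_angle between 0.08 and 0.22 rad and velocity of joint lid_angle between -0.05 and 0.05 rad/s and contact force between lid and the fingers above 0.4 N and contact force between cassette and lid below 0.1 N); the arm keeps its last pose, push and grip.
It fails at once if the lid is flung open (past 0.4 rad, front edge 72 mm up) (value of joint lid_angle above 0.4 rad).
It fails at once if the tamper, dosing ring, mug, brush or bottle is moved by more than 30 mm (distance of any of tamper, dosing_ring, cup, brush, syrup from where it was at the start of the episode above 0.03 m).
It also fails if it takes over 54 s, if anything falls off the work surface, if the arm or the gripper's body presses on something with over 40 N, if the wrist force passes 120 N, or if a joint passes its speed limit or range.

## Working session

There is one attempt and no reset: what is moved stays moved. The work goes in short steps, Python scripts to look and compute and a shell command to move; the robot and the scene stay as the last step left them, time stands still between calls to the robot, and variables do not carry over. Pictures are saved under pics/ and viewed, at most 10 in all, crops included, and the job is handed in when it is done.

```bash
mkdir -p pics; ls; cat > h.py <<'E'
import numpy as np, cv2
from workcell import telemetry, optics, workorder
def cam(n): return optics.camera(n)
def save(c,f): cv2.imwrite('pics/'+f,c['color'][:,:,::-1])
def ray(c,uv):
    K,k=c['K'],c['k1']; K=np.array(K)
    p=np.array([(uv[0]-K[0,2])/K[0,0],(uv[1]-K[1,2])/K[1,1]])
    q=p.copy()
    for _ in range(30): q=p/(1+k*(q@q))
    E=np.array(c['extrinsics']); return E[:3,3],E[:3,:3]@np.array([q[0],q[1],1])
def onz(c,uv,z):
    o,d=ray(c,uv); return o+d*(z-o[2])/d[2]
def proj(c,P):
    E=np.array(c['extrinsics']); p=E[:3,:3].T@(np.array(P)-E[:3,3]); s=p[:2]/p[2]; s=s*(1+c['k1']*(s@s)); K=np.array(c['K'])
    return np.array([K[0,0]*s[0]+K[0,2],K[1,1]*s[1]+K[1,2]])
def tri(c1,u1,c2,u2):
    o1,d1=ray(c1,u1);o2,d2=ray(c2,u2)
    t=np.linalg.lstsq(np.c_[d1,-d2],o2-o1,rcond=None)[0]
    a,b=o1+d1*t[0],o2+d2*t[1]; return (a+b)/2,np.linalg.norm(a-b)
E
python3 - <<'E'
from h import *
for n in ('top','side'):
    c=cam(n); save(c,n+'0.png'); np.save(n+'0.npy',c,allow_pickle=True)
    print(n,np.array(c['K']).round(1).tolist(),c['k1'],np.array(c['extrinsics']).round(3).tolist())
print(telemetry.get_obs())
E
```

```text
pics
top [[606.5, 0.0, 322.9], [0.0, 606.5, 237.2], [0.0, 0.0, 1.0]] 0.057530042551467826 [[-0.005, -0.995, 0.097, 0.432], [-1.0, 0.006, 0.013, -0.014], [-0.013, -0.097, -0.995, 1.67], [0.0, 0.0, 0.0, 1.0]]
side [[590.2, 0.0, 318.4], [0.0, 590.2, 240.9], [0.0, 0.0, 1.0]] -0.18711779959411548 [[0.833, -0.392, 0.391, 0.056], [-0.553, -0.591, 0.588, -0.8], [0.001, -0.706, -0.709, 1.085], [0.0, 0.0, 0.0, 1.0]]
{'time': 0.1, 'q': array([ 7.71193536e+01,  5.00902085e+00,  1.00397449e+01,  9.50970401e+01,
       -3.76520776e-04,  8.99984971e+01]), 'qd': array([ 0.02383802, -0.11445626,  0.14170337, -0.05368349,  0.12114502,
       -0.0945672 ]), 'joint_efforts': array([-1.12340354e-04, -5.21558511e+01,  4.65653980e+01,  1.59043906e-02,
       -2.11094920e-05, -1.34316784e-05]), 'ee_pos': array([0.12256794, 0.53598325, 0.23065038]), 'tcp_rot': array([-1.79933684e+02,  3.74780984e-04,  1.67120857e+02]), 'wrist_force': array([-0.05128605, -0.27966138, -0.21003008]), 'torque': array([ 0.01024386, -0.0472639 , -0.01295931]), 'grasp_force': 0.0, 'opening': 0.08544270557049569}
```

View pics/top0.png

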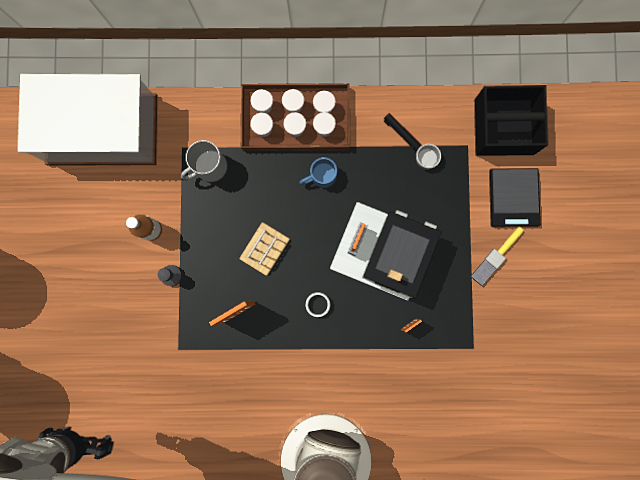

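View pics/side0.png

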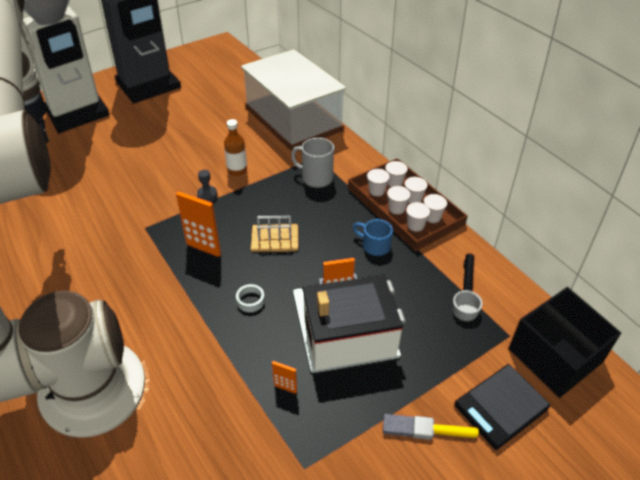

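```bash
python3 - <<'E'
from h import *
t=cv2.imread('pics/top0.png');s=cv2.imread('pics/side0.png')
a=cv2.resize(t[190:310,225:450],None,fx=3.5,fy=3.5,interpolation=cv2.INTER_CUBIC)
cv2.imwrite('pics/cropA.png',a)
b=cv2.resize(s[200:380,240:420],None,fx=3.3,fy=3.3,interpolation=cv2.INTER_CUBIC)
cv2.imwrite('pics/cropB.png',b)
T=np.load('top0.npy',allow_pickle=True).item()
S=np.load('side0.npy',allow_pickle=True).item()
for n,c in (('top',T),('side',S)):
    h=cv2.cvtColor(c['color'],cv2.COLOR_RGB2HSV)
    for nm,lo,hi in (('orange',(5,190,120),(13,255,255)),('wood',(14,90,140),(24,200,255))):
        m=cv2.inRange(h,lo,hi)
        if n=='top': m[:150]=0;m[350:]=0;m[:,:180]=0;m[:,472:]=0
        else: m[:,:170]=0
        for k in cv2.findContours(m,cv2.RETR_EXTERNAL,cv2.CHAIN_APPROX_NONE)[0]:
            if 25<cv2.contourArea(k)<3000:
                r=cv2.minAreaRect(k); print(n,nm,cv2.contourArea(k),np.round(r[0],1),np.round(r[1],1),round(r[2],1),cv2.boxPoints(r).round(0).tolist())
E
```

```text
top wood 35.0 [226.7 312.4] [ 2.8 40.3] 61.5 [[208.0, 321.0], [244.0, 302.0], [245.0, 304.0], [210.0, 323.0]]
top wood 86.5 [394.9 275. ] [13.2  7.8] 21.8 [[387.0, 276.0], [390.0, 269.0], [402.0, 274.0], [400.0, 281.0]]
top wood 1339.5 [263.8 248.3] [32.5 43.8] 32.0 [[238.0, 258.0], [262.0, 221.0], [289.0, 238.0], [266.0, 276.0]]
side orange 363.0 [283.4 377.4] [30.2 21. ] 16.9 [[266.0, 383.0], [272.0, 363.0], [301.0, 372.0], [295.0, 392.0]]
side orange 407.0 [338.8 269.6] [19.2 33.6] 79.9 [[321.0, 263.0], [354.0, 257.0], [357.0, 276.0], [324.0, 282.0]]
side orange 1391.5 [196.6 222.5] [68.1 35.7] 82.2 [[174.0, 191.0], [210.0, 186.0], [219.0, 254.0], [184.0, 259.0]]
side wood 118.5 [322.6 297.6] [14.1 10.2] 76.0 [[316.0, 292.0], [326.0, 290.0], [329.0, 303.0], [319.0, 306.0]]
side wood 866.5 [274.  236.5] [25. 46.] 90.0 [[251.0, 224.0], [297.0, 224.0], [297.0, 249.0], [251.0, 249.0]]
```

View pics/cropA.png

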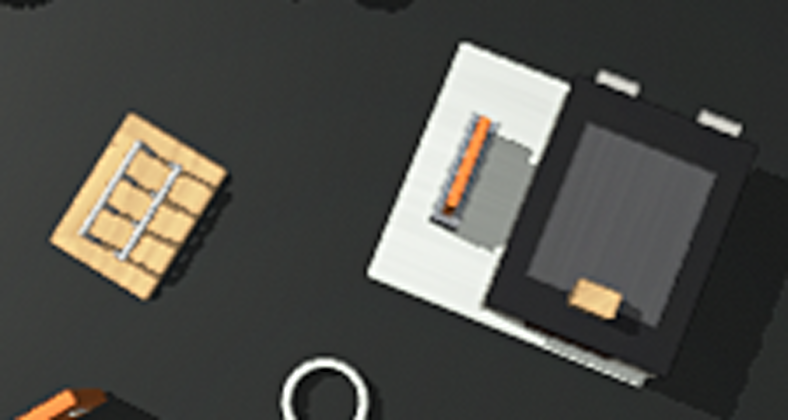

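View pics/cropB.png

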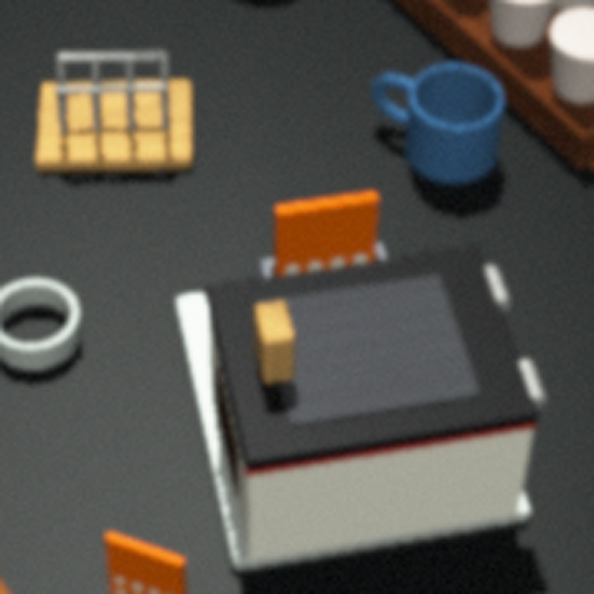

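```bash
python3 - <<'E'
from h import *
T=np.load('top0.npy',allow_pickle=True).item()
S=np.load('side0.npy',allow_pickle=True).item()
A=lambda x,y:(225+x/3.5-.35,190+y/3.5-.35)
B=lambda x,y:(240+x/3.3-.35,200+y/3.3-.35)
def yaw(a,b): return np.degrees(np.arctan2(b[1]-a[1],b[0]-a[0])).round(1)
d=[onz(T,A(*p),.012) for p in((462,42),(368,275),(645,384))]
print('dock',np.round(d,4).tolist(),'yaw',yaw(d[1],d[0]),'len',np.linalg.norm(d[0]-d[1]),np.linalg.norm(d[2]-d[1]),'yaw-y',yaw(d[2],d[1]))
l=[onz(T,A(*p),.123) for p in((583,72),(487,304),(758,150),(667,376))]
print('lid',np.round(l,4).tolist(),yaw(l[1],l[0]),yaw(l[3],l[2]),'len',np.linalg.norm(l[0]-l[1]),np.linalg.norm(l[2]-l[0]),'mid',np.mean(l,0))
print('knobtop T',onz(T,A(594,299),.165))
k=onz(S,B(271,311),.165);print('knobtop S',k)
c=[onz(T,A(*p),.132) for p in((484,118),(449,211))]
print('cassT',np.round(c,4).tolist(),yaw(c[1],c[0]),np.mean(c,0))
c=[onz(S,B(*p),.132) for p in((276,203),(379,191))]
print('cassS',np.round(c,4).tolist(),yaw(c[0],c[1]),np.mean(c,0))
s=[onz(T,A(*p),.012) for p in((131,113),(230,172),(150,299),(50,240))]
print('stand base',np.mean(s,0),yaw(s[3],s[0]),yaw(s[2],s[1]),np.linalg.norm(s[0]-s[3]),np.linalg.norm(s[0]-s[1]))
f=[onz(T,A(*p),.065) for p in((138,145),(85,234),(178,168),(123,257))]
print('fence',np.mean(f,0),yaw(f[1],f[0]),yaw(f[3],f[2]),np.linalg.norm(f[0]-f[1]),np.round(f,4).tolist())
s=[onz(S,B(*p),.012) for p in((43,82),(190,82),(192,163),(36,163))]
print('stand S',np.mean(s,0),yaw(s[3],s[2]),np.linalg.norm(s[0]-s[1]),np.linalg.norm(s[0]-s[3]))
E
```

```text
dock [[0.6912, -0.0868, 0.012], [0.508, -0.0117, 0.012], [0.4226, -0.2256, 0.012]] yaw -22.3 len 0.1980912606622714 0.23033635081954948 yaw-y 68.2
lid [[0.651, -0.1704, 0.123], [0.4813, -0.0982, 0.123], [0.5926, -0.2968, 0.123], [0.4289, -0.2274, 0.123]] -23.1 -23.0 len 0.1843680832373527 0.13913685510876161 mid [ 0.53846389 -0.19820482  0.123     ]
knobtop T [ 0.48318846 -0.17141596  0.165     ]
knobtop S [ 0.48567938 -0.16713351  0.165     ]
cassT [[0.6164, -0.0971, 0.132], [0.5486, -0.0709, 0.132]] -21.1 [ 0.58247125 -0.08399842  0.132     ]
cassS [[0.5559, -0.0685, 0.132], [0.6198, -0.0976, 0.132]] -24.5 [ 0.58787056 -0.08304629  0.132     ]
stand base [0.56318726 0.16648593 0.012     ] -32.2 -32.2 0.11791099157076797 0.09111609852347036
fence [0.56272654 0.16775824 0.065     ] -30.5 -31.6 0.0784689162211252 [[0.6054, 0.1627, 0.065], [0.5378, 0.2025, 0.065], [0.5876, 0.1322, 0.065], [0.5202, 0.1736, 0.065]]
stand S [0.56219195 0.16554035 0.012     ] -33.5 0.11797433758207125 0.09040558792134297
```

The three orange plates are at top-view (232,313) large, (412,326) small and (358,240), which stands in the grey holder. The middle-sized one in the holder is the cassette, and the crops confirm it. The wire stand is at (264,248) and the wooden knob at (395,275).

```bash
python3 -m handwheel '[{"az":9.6,"jaw":0},{"tx":-0.0415,"ty":-0.0247,"jaw":0},{"tx":-0.0415,"ty":-0.0247,"jaw":0},{"tx":-0.0415,"ty":-0.0247,"jaw":0},{"tx":-0.0415,"ty":-0.0247,"jaw":0},{"tx":-0.0415,"ty":-0.0247,"jaw":0},{"tx":-0.0415,"ty":-0.0247,"jaw":0},{"tx":-0.0415,"ty":-0.0247,"jaw":0},{"tx":-0.0415,"ty":-0.0247,"jaw":0},{"tx":-0.0415,"ty":-0.0247,"jaw":0}]' 30
python3 -m handwheel '[{"tx":-0.0415,"ty":-0.0247,"jaw":0},{"tx":-0.0415,"ty":-0.0247,"jaw":0},{"tx":-0.0415,"ty":-0.0247,"jaw":0},{"tx":-0.0415,"ty":-0.0247,"jaw":0},{"tx":-0.0415,"ty":-0.0247,"jaw":0},{"tx":-0.0415,"ty":-0.0247,"jaw":0},{"tx":-0.0415,"ty":-0.0247,"jaw":0},{"jaw":0},{"jaw":0},{"jaw":0}]'
python3 - <<'E'
from h import *
o=telemetry.get_obs();print(o['q'].round(1),o['ee_pos'].round(4),o['tcp_rot'].round(2),o['opening'],o['wrist_force'].round(2))
for n in ('side','top'):
    c=cam(n);save(c,n+'1.png')
s=cv2.imread('pics/side1.png'); cv2.imwrite('pics/c1.png',cv2.resize(s[150:380,200:450],None,fx=2.5,fy=2.5))
E
```

```text
[77.1  5.  10.  95.1 -0.  90. ] [0.1226 0.536  0.2307] [-179.93    0.    167.12] 0.08544270557049569 [-0.05 -0.28 -0.21]$[0]: bad value
$[0]: bad value
```

View pics/c1.png

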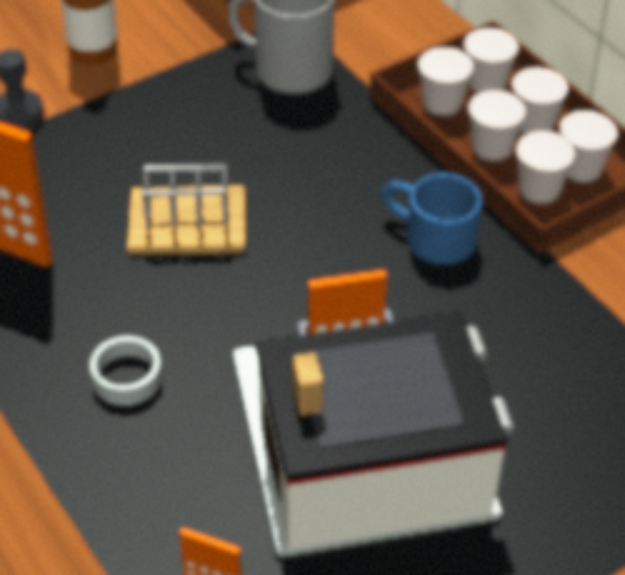

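The picture shows no change: the call was refused, so every row probably needs all seven keys.

```bash
python3 -m handwheel '[{"tx":0,"ty":0,"tz":0,"ax":0,"ay":0,"az":9.6,"jaw":0},{"tx":-0.0415,"ty":-0.0247,"tz":0,"ax":0,"ay":0,"az":0,"jaw":0},{"tx":-0.0415,"ty":-0.0247,"tz":0,"ax":0,"ay":0,"az":0,"jaw":0},{"tx":-0.0415,"ty":-0.0247,"tz":0,"ax":0,"ay":0,"az":0,"jaw":0},{"tx":-0.0415,"ty":-0.0247,"tz":0,"ax":0,"ay":0,"az":0,"jaw":0},{"tx":-0.0415,"ty":-0.0247,"tz":0,"ax":0,"ay":0,"az":0,"jaw":0},{"tx":-0.0415,"ty":-0.0247,"tz":0,"ax":0,"ay":0,"az":0,"jaw":0},{"tx":-0.0415,"ty":-0.0247,"tz":0,"ax":0,"ay":0,"az":0,"jaw":0},{"tx":-0.0415,"ty":-0.0247,"tz":0,"ax":0,"ay":0,"az":0,"jaw":0},{"tx":-0.0415,"ty":-0.0247,"tz":0,"ax":0,"ay":0,"az":0,"jaw":0}]' 30
```

```text
time: 1.45
ee_pos: [0.3834, 0.1865, 0.2313]
tcp_rot: [180.0, 0.0, 157.5]
wrist_force: [1.2, 0.7, 0.8]
opening: 0.0427
grasp_force: 0.0
```

```bash
python3 -m handwheel '[{"tx":-0.0415,"ty":-0.0247,"tz":0,"ax":0,"ay":0,"az":0,"jaw":0},{"tx":-0.0415,"ty":-0.0247,"tz":0,"ax":0,"ay":0,"az":0,"jaw":0},{"tx":-0.0415,"ty":-0.0247,"tz":0,"ax":0,"ay":0,"az":0,"jaw":0},{"tx":-0.0415,"ty":-0.0247,"tz":0,"ax":0,"ay":0,"az":0,"jaw":0},{"tx":-0.0415,"ty":-0.0247,"tz":0,"ax":0,"ay":0,"az":0,"jaw":0},{"tx":-0.0415,"ty":-0.0247,"tz":0,"ax":0,"ay":0,"az":0,"jaw":0},{"tx":-0.0415,"ty":-0.0247,"tz":0,"ax":0,"ay":0,"az":0,"jaw":0},{"tx":0,"ty":0,"tz":0.02,"ax":0,"ay":0,"az":0,"jaw":0},{"tx":0,"ty":0,"tz":0.02,"ax":0,"ay":0,"az":0,"jaw":0},{"tx":0,"ty":0,"tz":0.02,"ax":0,"ay":0,"az":0,"jaw":0}]'
python3 - <<'E'
from h import *
o=telemetry.get_obs();print(o['q'].round(1),o['ee_pos'].round(4),o['tcp_rot'].round(2))
s=cam('side');t=cam('top')
cv2.imwrite('pics/c2.png',np.hstack([cv2.resize(i['color'][a:a+150,b:b+150,::-1],(400,400),interpolation=cv2.INTER_CUBIC) for i,a,b in((s,190,260),(t,170,300))]))
E
```

```text
time: 2.7
ee_pos: [0.585, -0.0831, 0.1702]
tcp_rot: [-180.0, -0.0, 157.5]
wrist_force: [-0.4, 0.4, 0.1]
opening: 0.043
grasp_force: 0.0
[-8.1  9.8  8.7 88.9  0.  14.4] [ 0.585  -0.0831  0.1702] [-1.7999e+02 -4.0000e-02  1.5750e+02]
```

View pics/c2.png

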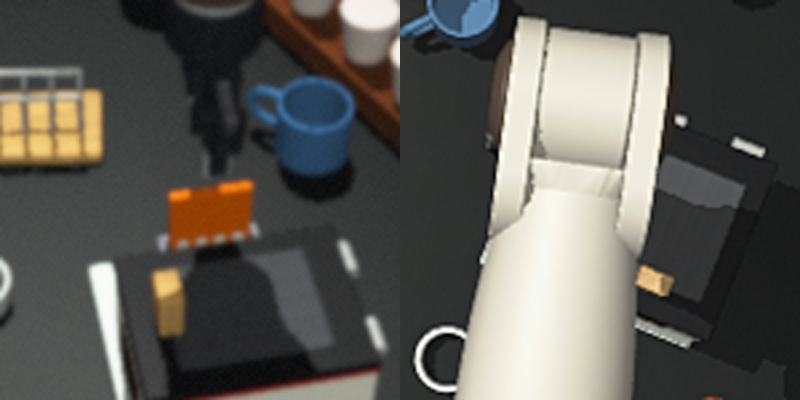

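```bash
python3 -m handwheel '[{"tx":0,"ty":0,"tz":0.015,"ax":0,"ay":0,"az":0,"jaw":0},{"tx":0,"ty":0,"tz":0.015,"ax":0,"ay":0,"az":0,"jaw":0},{"tx":0,"ty":0,"tz":0.015,"ax":0,"ay":0,"az":0,"jaw":0},{"tx":0,"ty":0,"tz":0.015,"ax":0,"ay":0,"az":0,"jaw":0},{"tx":0,"ty":0,"tz":0.012,"ax":0,"ay":0,"az":0,"jaw":0},{"tx":0,"ty":0,"tz":0,"ax":0,"ay":0,"az":0,"jaw":0},{"tx":0,"ty":0,"tz":0,"ax":0,"ay":0,"az":0,"jaw":0},{"tx":0,"ty":0,"tz":0,"ax":0,"ay":0,"az":0,"jaw":0},{"tx":0,"ty":0,"tz":0,"ax":0,"ay":0,"az":0,"jaw":0},{"tx":0,"ty":0,"tz":0,"ax":0,"ay":0,"az":0,"jaw":0}]'
python3 -m handwheel '[{"tx":0,"ty":0,"tz":0,"ax":0,"ay":0,"az":0,"jaw":-1},{"tx":0,"ty":0,"tz":0,"ax":0,"ay":0,"az":0,"jaw":-1},{"tx":0,"ty":0,"tz":0,"ax":0,"ay":0,"az":0,"jaw":-1},{"tx":0,"ty":0,"tz":0,"ax":0,"ay":0,"az":0,"jaw":-1},{"tx":0,"ty":0,"tz":0,"ax":0,"ay":0,"az":0,"jaw":-1},{"tx":0,"ty":0,"tz":0,"ax":0,"ay":0,"az":0,"jaw":-1},{"tx":0,"ty":0,"tz":0,"ax":0,"ay":0,"az":0,"jaw":-1},{"tx":0,"ty":0,"tz":0,"ax":0,"ay":0,"az":0,"jaw":-1},{"tx":0,"ty":0,"tz":0,"ax":0,"ay":0,"az":0,"jaw":-1},{"tx":0,"ty":0,"tz":0,"ax":0,"ay":0,"az":0,"jaw":-1}]' 30
```

```text
time: 4.05
ee_pos: [0.5851, -0.0829, 0.0995]
tcp_rot: [180.0, 0.0, 157.5]
wrist_force: [0.3, 0.5, 0.7]
opening: 0.0426
grasp_force: 0.0
time: 5.3
ee_pos: [0.5844, -0.0845, 0.0993]
tcp_rot: [-179.8, 0.0, 157.5]
wrist_force: [-2.9, -8.0, 2.3]
opening: 0.0077
grasp_force: 29.1
```

```bash
python3 -m handwheel '[{"tx":0,"ty":-0.002,"tz":0,"ax":0,"ay":0,"az":0,"jaw":-1},{"tx":0,"ty":0,"tz":-0.004,"ax":0,"ay":0,"az":0,"jaw":-1},{"tx":0,"ty":0,"tz":-0.008,"ax":0,"ay":0,"az":0,"jaw":-1},{"tx":0,"ty":0,"tz":-0.014,"ax":0,"ay":0,"az":0,"jaw":-1},{"tx":0,"ty":0,"tz":-0.014,"ax":0,"ay":0,"az":0,"jaw":-1},{"tx":0,"ty":0,"tz":-0.014,"ax":0,"ay":0,"az":0,"jaw":-1},{"tx":0,"ty":0,"tz":-0.014,"ax":0,"ay":0,"az":0,"jaw":-1},{"tx":0,"ty":0,"tz":-0.014,"ax":0,"ay":0,"az":0,"jaw":-1},{"tx":0,"ty":0,"tz":-0.014,"ax":0,"ay":0,"az":0,"jaw":-1},{"tx":0,"ty":0,"tz":-0.014,"ax":0,"ay":0,"az":0,"jaw":-1}]'
python3 - <<'E'
from h import *
o=telemetry.get_obs();print(o['q'].round(1),o['ee_pos'].round(4),o['tcp_rot'].round(2),o['opening'],o['wrist_force'].round(2))
s=cam('side')
cv2.imwrite('pics/c3.png',cv2.resize(s['color'][150:350,230:430,::-1],(600,600),interpolation=cv2.INTER_CUBIC))
m=cv2.inRange(cv2.cvtColor(s['color'],cv2.COLOR_RGB2HSV),(5,190,120),(13,255,255));m[:,:240]=0
for k in cv2.findContours(m,0,2)[0]:
    if cv2.contourArea(k)>50: print(cv2.boxPoints(cv2.minAreaRect(k)).round(1).tolist())
E
```

```text
time: 6.55
ee_pos: [0.5844, -0.0846, 0.2104]
tcp_rot: [180.0, 0.0, 157.5]
wrist_force: [0.2, -0.8, -1.3]
opening: 0.0077
grasp_force: 29.7
[-8.2 10.2 13.5 93.3  0.  14.2] [ 0.5844 -0.0846  0.2104] [1.7998e+02 2.0000e-02 1.5753e+02] 0.007698350993144079 [ 0.17 -0.75 -1.33]
[[265.8999938964844, 383.1000061035156], [272.0, 363.0], [300.79998779296875, 371.79998779296875], [294.70001220703125, 391.79998779296875]]
[[322.8999938964844, 221.8000030517578], [355.0, 220.89999389648438], [356.1000061035156, 264.20001220703125], [324.0, 265.1000061035156]]
```

View pics/c3.png

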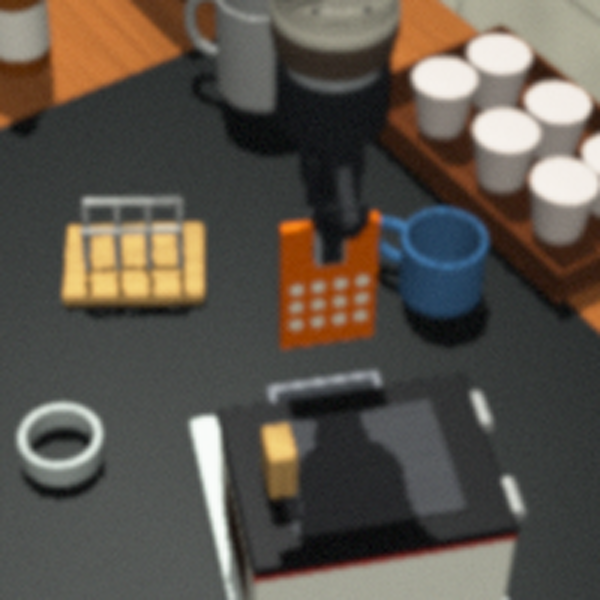

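The cassette hangs straight in the fingers, clear of the holder, with its edges at side-view columns 323–356.

```bash
python3 - <<'E'
from h import *
S=np.load('side0.npy',allow_pickle=True).item()
B=lambda x,y:(230+x/3-.3,150+y/3-.3)
o=np.array([.5844,-.0846])
yw=np.radians(-22.5);cx=np.array([np.cos(yw),np.sin(yw)]);cy=np.array([-cx[1],cx[0]])
for z,pts in((.1235,((281,347),(375,336))),(.2435,((280,221),(378,211)))):
    P=np.array([onz(S,B(*p),z)[:2] for p in pts]); m=P.mean(0)+cy*.004
    print(P.round(4).tolist(),'along',(m-o)@cx,'across',(m-o)@cy)
a=np.radians(148);tx=np.array([np.cos(a),np.sin(a)]);ty=np.array([np.sin(a),-np.cos(a)])
d=np.array([.5627,.1668])-o; print('tool delta',d@tx,d@ty)
E
```

```text
[[0.5535, -0.0726], [0.6177, -0.1019]] along 0.0021068177392911183 across 0.002017145112251746
[[0.5568, -0.065], [0.6193, -0.0942]] along 0.0014532856955797372 across 0.010013403605768958
tool delta 0.1516243467148222 0.2017000433398649
```

```bash
python3 -m handwheel '[{"tx":0,"ty":0,"tz":0,"ax":0,"ay":0,"az":9.5,"jaw":-1},{"tx":0.0255,"ty":0.0336,"tz":0,"ax":0,"ay":0,"az":0,"jaw":-1},{"tx":0.0255,"ty":0.0336,"tz":0,"ax":0,"ay":0,"az":0,"jaw":-1},{"tx":0.0255,"ty":0.0336,"tz":0,"ax":0,"ay":0,"az":0,"jaw":-1},{"tx":0.0255,"ty":0.0336,"tz":0,"ax":0,"ay":0,"az":0,"jaw":-1},{"tx":0.0255,"ty":0.0336,"tz":0,"ax":0,"ay":0,"az":0,"jaw":-1},{"tx":0.0255,"ty":0.0336,"tz":0,"ax":0,"ay":0,"az":0,"jaw":-1},{"tx":0,"ty":0,"tz":0.015,"ax":0,"ay":0,"az":0,"jaw":-1},{"tx":0,"ty":0,"tz":0.015,"ax":0,"ay":0,"az":0,"jaw":-1},{"tx":0,"ty":0,"tz":0.01,"ax":0,"ay":0,"az":0,"jaw":-1}]'
python3 - <<'E'
from h import *
o=telemetry.get_obs();print(o['ee_pos'].round(4),o['tcp_rot'].round(2),o['opening'],o['wrist_force'].round(2))
s=cam('side')
cv2.imwrite('pics/c4.png',cv2.resize(s['color'][110:290,190:370,::-1],(600,600),interpolation=cv2.INTER_CUBIC))
E
```

```text
time: 7.85
ee_pos: [0.561, 0.1663, 0.1678]
tcp_rot: [-179.9, -0.1, 148.0]
wrist_force: [-0.7, -0.0, -0.5]
opening: 0.0078
grasp_force: 29.6
[0.561  0.1663 0.1678] [-1.7993e+02 -5.0000e-02  1.4795e+02] 0.007769062268730134 [-0.72 -0.04 -0.5 ]
```

View pics/c4.png

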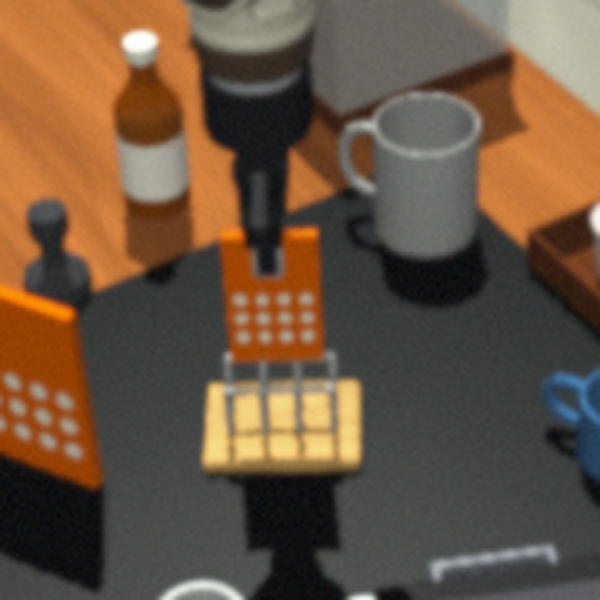

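The cassette hangs over the fences, with its lower edge at (230..325, 359) in the crop and centred between the wire ends at 228..337. I'll lower it.

```bash
python3 -m handwheel '[{"tx":0,"ty":0,"tz":0.01,"ax":0,"ay":0,"az":0,"jaw":-1},{"tx":0,"ty":0,"tz":0.01,"ax":0,"ay":0,"az":0,"jaw":-1},{"tx":0,"ty":0,"tz":0.01,"ax":0,"ay":0,"az":0,"jaw":-1},{"tx":0,"ty":0,"tz":0.01,"ax":0,"ay":0,"az":0,"jaw":-1},{"tx":0,"ty":0,"tz":0.01,"ax":0,"ay":0,"az":0,"jaw":-1},{"tx":0,"ty":0,"tz":0.01,"ax":0,"ay":0,"az":0,"jaw":-1},{"tx":0,"ty":0,"tz":0.005,"ax":0,"ay":0,"az":0,"jaw":-1},{"tx":0,"ty":0,"tz":0,"ax":0,"ay":0,"az":0,"jaw":-1},{"tx":0,"ty":0,"tz":0,"ax":0,"ay":0,"az":0,"jaw":-1},{"tx":0,"ty":0,"tz":0,"ax":0,"ay":0,"az":0,"jaw":-1}]'
```

```text
time: 9.15
ee_pos: [0.5615, 0.1673, 0.1047]
tcp_rot: [180.0, 0.0, 148.0]
wrist_force: [1.6, 0.2, -0.1]
opening: 0.0074
grasp_force: 29.6
```

```bash
python3 -m handwheel '[{"tx":0,"ty":0,"tz":0.002,"ax":0,"ay":0,"az":0,"jaw":-1},{"tx":0,"ty":0,"tz":0.002,"ax":0,"ay":0,"az":0,"jaw":-1},{"tx":0,"ty":0,"tz":0.0015,"ax":0,"ay":0,"az":0,"jaw":-1},{"tx":0,"ty":0,"tz":0,"ax":0,"ay":0,"az":0,"jaw":-1},{"tx":0,"ty":0,"tz":0,"ax":0,"ay":0,"az":0,"jaw":-1},{"tx":0,"ty":0,"tz":0,"ax":0,"ay":0,"az":0,"jaw":-1},{"tx":0,"ty":0,"tz":0,"ax":0,"ay":0,"az":0,"jaw":-1},{"tx":0,"ty":0,"tz":0,"ax":0,"ay":0,"az":0,"jaw":-1},{"tx":0,"ty":0,"tz":0,"ax":0,"ay":0,"az":0,"jaw":-1},{"tx":0,"ty":0,"tz":0,"ax":0,"ay":0,"az":0,"jaw":-1}]'
```

```text
time: 10.4
ee_pos: [0.5614, 0.1673, 0.0991]
tcp_rot: [180.0, 0.0, 148.0]
wrist_force: [-1.3, -0.1, 4.2]
opening: 0.0079
grasp_force: 30.6
```

```bash
python3 -m handwheel '[{"tx":0,"ty":0,"tz":0,"ax":0,"ay":0,"az":0,"jaw":-0.6},{"tx":0,"ty":0,"tz":0,"ax":0,"ay":0,"az":0,"jaw":-0.3},{"tx":0,"ty":0,"tz":0,"ax":0,"ay":0,"az":0,"jaw":0.1},{"tx":0,"ty":0,"tz":0,"ax":0,"ay":0,"az":0,"jaw":0.1},{"tx":0,"ty":0,"tz":0,"ax":0,"ay":0,"az":0,"jaw":0.1},{"tx":0,"ty":0,"tz":-0.02,"ax":0,"ay":0,"az":0,"jaw":0.1},{"tx":0,"ty":0,"tz":-0.03,"ax":0,"ay":0,"az":0,"jaw":0.1},{"tx":0,"ty":0,"tz":-0.03,"ax":0,"ay":0,"az":0,"jaw":0.1},{"tx":0,"ty":0,"tz":-0.04,"ax":0,"ay":0,"az":0,"jaw":0.1},{"tx":0,"ty":0,"tz":0,"ax":0,"ay":0,"az":0,"jaw":0.1}]'
python3 - <<'E'
from h import *
o=telemetry.get_obs();print(o['ee_pos'].round(4),o['tcp_rot'].round(2),o['opening'],o['wrist_force'].round(2))
s=cam('side')
cv2.imwrite('pics/c5.png',cv2.resize(s['color'][110:290,190:370,::-1],(600,600),interpolation=cv2.INTER_CUBIC))
# knob: two views from initial images
T=np.load('top0.npy',allow_pickle=True).item();S=np.load('side0.npy',allow_pickle=True).item()
yw=np.radians(-22.5);ca=lambda x,y,z:np.array([.5405+x*np.cos(yw)-y*np.sin(yw),-.198+x*np.sin(yw)+y*np.cos(yw),z])
print('knob from lid',ca(.09-.152,0,.147))
for yv in(148,157.5):
    a=np.radians(yv);tx=np.array([np.cos(a),np.sin(a)]);ty=np.array([np.sin(a),-np.cos(a)])
    d=np.array([.4842,-.1717])-o['ee_pos'][:2];print(yv,d@tx,d@ty)
E
```

```text
time: 11.65
ee_pos: [0.5623, 0.1676, 0.2222]
tcp_rot: [179.8, 0.2, 148.0]
wrist_force: [-0.4, 0.6, -0.3]
opening: 0.047
grasp_force: 0.0
[0.5623 0.1676 0.2222] [179.77   0.2  148.02] 0.04698657047036621 [-0.38  0.62 -0.28]
knob from lid [ 0.48321947 -0.17427363  0.147     ]
148 -0.11355815054144697 -0.32916064585845894
157.5 -0.057673592273733545 -0.34338890647572606
```

View pics/c5.png

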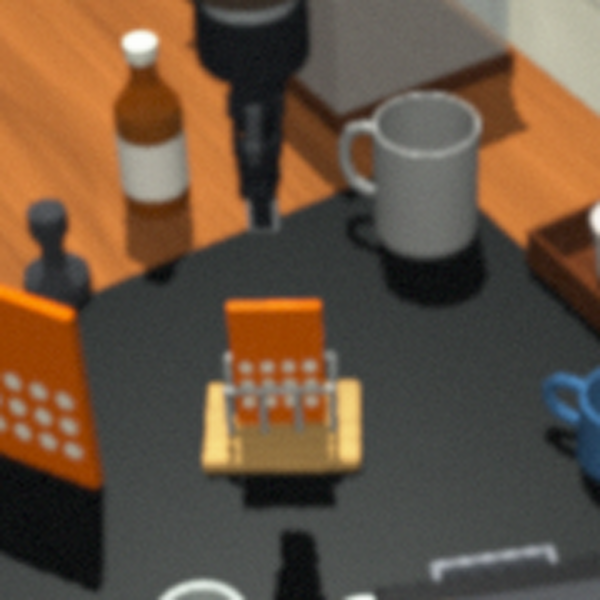

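The cassette stands upright and free between the fences, at (228..323, 300..425) in the crop. Now the knob, gripped across its 32 mm width.

```bash
python3 -m handwheel '[{"tx":0,"ty":0,"tz":0,"ax":0,"ay":0,"az":-9.5,"jaw":0.5},{"tx":-0.0072,"ty":-0.0429,"tz":0,"ax":0,"ay":0,"az":0,"jaw":0.5},{"tx":-0.0072,"ty":-0.0429,"tz":0,"ax":0,"ay":0,"az":0,"jaw":0.5},{"tx":-0.0072,"ty":-0.0429,"tz":0,"ax":0,"ay":0,"az":0,"jaw":0.5},{"tx":-0.0072,"ty":-0.0429,"tz":0,"ax":0,"ay":0,"az":0,"jaw":0.5},{"tx":-0.0072,"ty":-0.0429,"tz":0,"ax":0,"ay":0,"az":0,"jaw":0.5},{"tx":-0.0072,"ty":-0.0429,"tz":0,"ax":0,"ay":0,"az":0,"jaw":0.5},{"tx":-0.0072,"ty":-0.0429,"tz":0,"ax":0,"ay":0,"az":0,"jaw":0.5},{"tx":-0.0072,"ty":-0.0425,"tz":0,"ax":0,"ay":0,"az":0,"jaw":0.5},{"tx":0,"ty":0,"tz":0,"ax":0,"ay":0,"az":0,"jaw":0.5}]'
python3 - <<'E'
from h import *
o=telemetry.get_obs();print(o['q'].round(1),o['ee_pos'].round(4),o['tcp_rot'].round(2),o['opening'])
S=cam('side');h=cv2.cvtColor(S['color'],cv2.COLOR_RGB2HSV)
m=cv2.inRange(h,(14,90,140),(24,200,255));m[:,:300]=0;m[:,345:]=0;m[:270]=0;m[320:]=0
ys,xs=np.nonzero(m);print(xs.min(),xs.max(),ys.min(),ys.max(),len(xs))
# side rays of the knob outline vs. prediction for a knob at candidate centres
for c in((.484,-.171),(.4835,-.1743),(.4857,-.1671)):
    yw=np.radians(-22.5);R=np.array([[np.cos(yw),-np.sin(yw)],[np.sin(yw),np.cos(yw)]])
    P=[proj(S,[*(np.array(c)+R@[sx*.01,sy*.016]),z]) for sx in(-1,1) for sy in(-1,1) for z in(.123,.165)]
    print(c,np.min(P,0).round(1),np.max(P,0).round(1))
E
```

```text
time: 12.95
ee_pos: [0.4823, -0.1736, 0.2173]
tcp_rot: [-180.0, -0.1, 157.3]
wrist_force: [0.1, 0.4, -0.6]
opening: 0.0637
grasp_force: 0.0
[-19.8  -0.3   3.   93.5  -0.    2.9] [ 0.4823 -0.1736  0.2173] [-1.7998e+02 -1.1000e-01  1.5732e+02] 0.06372033059306047
317 328 292 303 69
(0.484, -0.171) [315.8 288.8] [328.6 315.2]
(0.4835, -0.1743) [316.5 289.9] [329.3 316.3]
(0.4857, -0.1671) [315.4 287.2] [328.2 313.5]
```

```bash
python3 -m handwheel '[{"tx":-0.001,"ty":0.002,"tz":0.015,"ax":0,"ay":0,"az":0,"jaw":0.5},{"tx":0,"ty":0,"tz":0.015,"ax":0,"ay":0,"az":0,"jaw":0.5},{"tx":0,"ty":0,"tz":0.015,"ax":0,"ay":0,"az":0,"jaw":0.5},{"tx":0,"ty":0,"tz":0.015,"ax":0,"ay":0,"az":0,"jaw":0.5},{"tx":0,"ty":0,"tz":0.015,"ax":0,"ay":0,"az":0,"jaw":0.5},{"tx":0,"ty":0,"tz":0.01,"ax":0,"ay":0,"az":0,"jaw":0.5},{"tx":0,"ty":0,"tz":0,"ax":0,"ay":0,"az":0,"jaw":0.3},{"tx":0,"ty":0,"tz":0,"ax":0,"ay":0,"az":0,"jaw":0.2},{"tx":0,"ty":0,"tz":0,"ax":0,"ay":0,"az":0,"jaw":0.1},{"tx":0,"ty":0,"tz":0,"ax":0,"ay":0,"az":0,"jaw":0.1}]'
```

```text
time: 14.25
ee_pos: [0.4853, -0.1701, 0.1342]
tcp_rot: [180.0, 0.0, 157.5]
wrist_force: [-0.7, 0.0, 0.2]
opening: 0.0471
grasp_force: 0.0
```

```bash
python3 -m handwheel '[{"tx":0,"ty":0,"tz":0.0045,"ax":0,"ay":0,"az":0,"jaw":0.1},{"tx":0,"ty":0,"tz":0,"ax":0,"ay":0,"az":0,"jaw":0},{"tx":0,"ty":0,"tz":0,"ax":0,"ay":0,"az":0,"jaw":-0.2},{"tx":0,"ty":0,"tz":0,"ax":0,"ay":0,"az":0,"jaw":-1},{"tx":0,"ty":0,"tz":0,"ax":0,"ay":0,"az":0,"jaw":-1},{"tx":0,"ty":0,"tz":0,"ax":0,"ay":0,"az":0,"jaw":-1},{"tx":0,"ty":0,"tz":0,"ax":0,"ay":0,"az":0,"jaw":-1},{"tx":0,"ty":0,"tz":0,"ax":0,"ay":0,"az":0,"jaw":-1},{"tx":0,"ty":0,"tz":0,"ax":0,"ay":0,"az":0,"jaw":-1},{"tx":0,"ty":0,"tz":0,"ax":0,"ay":0,"az":0,"jaw":-1}]' 60
```

```text
time: 15.5
ee_pos: [0.483, -0.1753, 0.13]
tcp_rot: [-179.4, 0.0, 157.3]
wrist_force: [-14.9, -33.2, 6.4]
opening: 0.0314
grasp_force: 59.3
```

```bash
python3 -m handwheel '[{"tx":0,"ty":-0.002,"tz":0,"ax":0,"ay":0,"az":0,"jaw":-1},{"tx":0,"ty":-0.002,"tz":0,"ax":0,"ay":0,"az":0,"jaw":-1},{"tx":0,"ty":-0.002,"tz":0,"ax":0,"ay":0,"az":0,"jaw":-1},{"tx":0,"ty":0,"tz":0,"ax":0,"ay":0,"az":0,"jaw":-1},{"tx":0,"ty":0,"tz":0,"ax":0,"ay":0,"az":0,"jaw":-1},{"tx":0,"ty":0,"tz":0,"ax":0,"ay":0,"az":0,"jaw":-1},{"tx":0,"ty":0,"tz":0,"ax":0,"ay":0,"az":0,"jaw":-1},{"tx":0,"ty":0,"tz":0,"ax":0,"ay":0,"az":0,"jaw":-1},{"tx":0,"ty":0,"tz":0,"ax":0,"ay":0,"az":0,"jaw":-1},{"tx":0,"ty":0,"tz":0,"ax":0,"ay":0,"az":0,"jaw":-1}]'
```

```text
time: 16.75
ee_pos: [0.4828, -0.1758, 0.1301]
tcp_rot: [-179.9, 0.1, 157.5]
wrist_force: [-1.6, 2.4, 6.6]
opening: 0.0315
grasp_force: 60.2
```

```bash
python3 -m handwheel '[{"tx":0,"ty":0,"tz":-0.001,"ax":0,"ay":0,"az":0,"jaw":-1},{"tx":-0.0001,"ty":0,"tz":-0.0012,"ax":0,"ay":0.45,"az":0,"jaw":-1},{"tx":-0.0001,"ty":0,"tz":-0.0012,"ax":0,"ay":0.45,"az":0,"jaw":-1},{"tx":-0.0001,"ty":0,"tz":-0.0012,"ax":0,"ay":0.45,"az":0,"jaw":-1},{"tx":-0.0001,"ty":0,"tz":-0.0012,"ax":0,"ay":0.45,"az":0,"jaw":-1},{"tx":-0.0001,"ty":0,"tz":-0.0012,"ax":0,"ay":0.45,"az":0,"jaw":-1},{"tx":-0.0001,"ty":0,"tz":-0.0012,"ax":0,"ay":0.45,"az":0,"jaw":-1},{"tx":-0.0001,"ty":0,"tz":-0.0012,"ax":0,"ay":0.45,"az":0,"jaw":-1},{"tx":-0.0001,"ty":0,"tz":-0.0012,"ax":0,"ay":0.45,"az":0,"jaw":-1},{"tx":0,"ty":0,"tz":0,"ax":0,"ay":0,"az":0,"jaw":-1}]'
```

```text
time: 18.0
ee_pos: [0.4841, -0.1763, 0.1402]
tcp_rot: [-180.0, -3.6, 157.5]
wrist_force: [3.8, -5.1, -3.5]
opening: 0.0312
grasp_force: 62.2
```

```bash
python3 -m handwheel '[{"tx":-0.0008,"ty":-0.0004,"tz":-0.0012,"ax":0,"ay":0.45,"az":0,"jaw":-1},{"tx":-0.0001,"ty":0,"tz":-0.0012,"ax":0,"ay":0.45,"az":0,"jaw":-1},{"tx":-0.0001,"ty":0,"tz":-0.0012,"ax":0,"ay":0.45,"az":0,"jaw":-1},{"tx":-0.0001,"ty":0,"tz":-0.0012,"ax":0,"ay":0.45,"az":0,"jaw":-1},{"tx":-0.0001,"ty":0,"tz":-0.0012,"ax":0,"ay":0.45,"az":0,"jaw":-1},{"tx":-0.0001,"ty":0,"tz":-0.0012,"ax":0,"ay":0.45,"az":0,"jaw":-1},{"tx":-0.0001,"ty":0,"tz":-0.0012,"ax":0,"ay":0.45,"az":0,"jaw":-1},{"tx":-0.0001,"ty":0,"tz":-0.0012,"ax":0,"ay":0.45,"az":0,"jaw":-1},{"tx":-0.0001,"ty":0,"tz":-0.0012,"ax":0,"ay":0.45,"az":0,"jaw":-1},{"tx":0,"ty":0,"tz":0,"ax":0,"ay":0,"az":0,"jaw":-1}]'
python3 - <<'E'
from h import *
s=cam('side');t=cam('top')
cv2.imwrite('pics/c6.png',cv2.resize(s['color'][190:370,210:430,::-1],(733,600),interpolation=cv2.INTER_CUBIC))
E
```

```text
time: 19.25
ee_pos: [0.4863, -0.1773, 0.1509]
tcp_rot: [180.0, -7.6, 157.5]
wrist_force: [1.7, 2.9, -2.4]
opening: 0.0312
grasp_force: 62.3
```

View pics/c6.png

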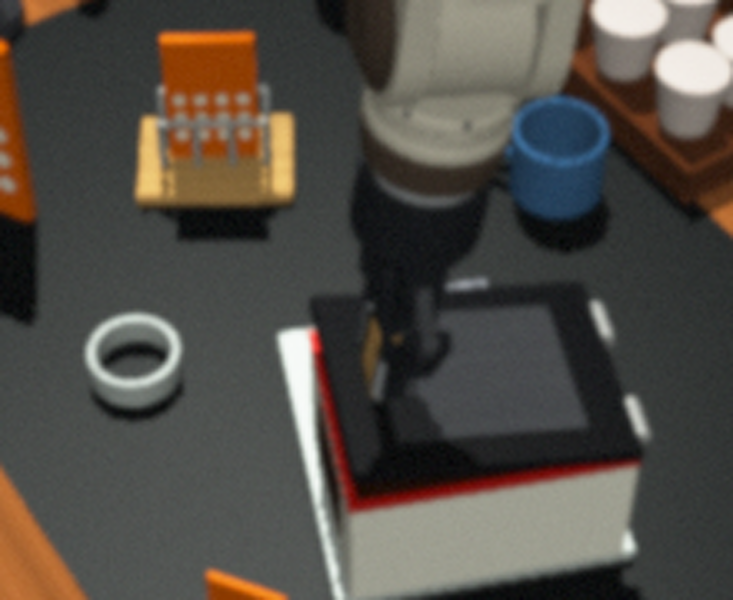

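The lid stands slightly ajar (red seal wedge at (320,345)–(355,495) in the crop), the fingers hold the knob, and the cassette is in its stand at (160..257, 35..160). I'll let it settle and hand the job in.

```bash
python3 -m handwheel '[{"tx":0,"ty":0,"tz":0,"ax":0,"ay":0,"az":0,"jaw":-1},{"tx":0,"ty":0,"tz":0,"ax":0,"ay":0,"az":0,"jaw":-1},{"tx":0,"ty":0,"tz":0,"ax":0,"ay":0,"az":0,"jaw":-1},{"tx":0,"ty":0,"tz":0,"ax":0,"ay":0,"az":0,"jaw":-1},{"tx":0,"ty":0,"tz":0,"ax":0,"ay":0,"az":0,"jaw":-1},{"tx":0,"ty":0,"tz":0,"ax":0,"ay":0,"az":0,"jaw":-1},{"tx":0,"ty":0,"tz":0,"ax":0,"ay":0,"az":0,"jaw":-1},{"tx":0,"ty":0,"tz":0,"ax":0,"ay":0,"az":0,"jaw":-1},{"tx":0,"ty":0,"tz":0,"ax":0,"ay":0,"az":0,"jaw":-1},{"tx":0,"ty":0,"tz":0,"ax":0,"ay":0,"az":0,"jaw":-1}]' && python3 -c "
from workcell import workorder
print(workorder.job_done())"
```

```text
time: 20.6
ee_pos: [0.4862, -0.1773, 0.1507]
tcp_rot: [180.0, -7.6, 157.5]
wrist_force: [2.1, 4.0, 2.7]
opening: 0.0312
grasp_force: 62.7
the job is handed in; nothing more can be done
None
```

The job is handed in at about 20.6 s, with no verdict returned: the cassette stands released in the drying stand, and the gripper is holding the lid still by its knob, about 0.13 rad open (front edge roughly 25 mm up, from the tool's tilt and rise).

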